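# Find the breaker that still snaps and put the headlamp on charge

## Task

All three breakers of the headlamp charger have tripped and two of them are worn out. Push the reset buttons slowly, feeling each one and never forcing it, until you have found the one that snaps over and stays in; then lay the headlamp, lens up, gently down into that bay's tray so that it sits flat on the bottom, and let go. Leave everything else on the bench where it is.

Things in the scene. Friction and masses are not known exactly. Their poses are not given: they have to be found in the camera images.
- charger: Headlamp charger, fixed: aluminium case 170 mm (its x) by 300 mm (its y), 46 mm high; origin at the centre of its underside. Three bays side by side along y, 95 mm apart: each has a low black tray at the back (+x) and a push-to-reset breaker button 82 mm in front of the tray's centre (-x, robot side).
- headlamp_mid (a point): Loose white headlamp without strap, about 95 g, lying lens up: flat-sided body 60 mm (its x) by 44 mm (its y) by 32 mm high, a strap lug at each x end (68 mm over the lugs), round lens bezel on top to 38 mm above the underside. This point is at its middle, 18 mm above its underside, z up. Either end may face either way in a tray.
- bay_1 (a point): Centre of the floor of the left-hand (as seen from the robot, at the charger's +y end) tray, level with the case top (46 mm above the bench); axes as the charger's. Tray inside 76 mm (x) by 52 mm (y), rim 12 mm high and 4 mm thick, open on top. Its breaker is reset_1.
- reset_1: Breaker button of bay 1: upright black plunger 16 mm across, pushed straight down; this point is the centre of its top face. Tripped, it stands 16 mm above the case top, 12 mm above its hex nut (22 mm across). All three start tripped and look alike; exactly one is sound, not known which.
- bay_2 (a point): Centre of the floor of the middle tray, level with the case top (46 mm above the bench); axes as the charger's. Tray inside 76 mm (x) by 52 mm (y), rim 12 mm high and 4 mm thick, open on top. Its breaker is reset_2.
- reset_2: Breaker button of bay 2: upright black plunger 16 mm across, pushed straight down; this point is the centre of its top face. The sound one, whichever it is, resists more and more, up to 6 to 8 N some 1.5 to 3 mm down, then the force collapses to almost nothing within 1.5 mm, the plunger snaps away from the finger and stays latched 4.6 mm below its tripped height. It is over the top only about 4 mm down: let go sooner and it comes back up.
- bay_3 (a point): Centre of the floor of the right-hand (at the charger's -y end) tray, level with the case top (46 mm above the bench); axes as the charger's. Tray inside 76 mm (x) by 52 mm (y), rim 12 mm high and 4 mm thick, open on top. Its breaker is reset_3.
- reset_3: Breaker button of bay 3: upright black plunger 16 mm across, pushed straight down; this point is the centre of its top face. A worn one gives only 0.7 to 2.5 N, evenly, then meets a hard stop 2 to 7 mm down, never snaps, and springs back. Over 18 N on a plunger wrecks any breaker and the stop comes up fast: push at a few mm/s.
- ice_screw: Silver ice screw, 175 mm long, lying along its x on the bench; a bystander. Origin on its underside.
- carabiner: Purple carabiner with a steel gate, 110 by 65 mm, 11 mm thick, lying flat; a bystander. Origin on its underside.
- belay_device: Aluminium tube belay device, 60 by 32 mm, 26 mm high, with a wire loop at +x; a bystander. Origin on its underside.
- wax_block: Pale block of ski wax, 95 by 45 by 22 mm; a bystander. Origin on its underside.
- scraper: Grey plastic ski scraper plate, 120 by 60 mm, 5 mm thick; a bystander. Origin on its underside.
- screwdriver: Screwdriver, 190 mm long, lying along its x, handle to -x; a bystander. Origin on its underside.
There are look-alikes about, which are no part of the job. Of the things like the part that bears headlamp_mid, leave any that is black; of the rest the smaller one is meant.

How it is judged:
By the outcome, as a careful person would: the job done as asked, in the order asked, and still so for the second after the job is handed in, with the robot touching nothing.
It also fails if it takes over 72 s, if anything falls off the work surface, if the arm or the gripper's body presses on something with over 40 N, if the wrist force passes 120 N, or if a joint passes its speed limit or range.

## Robot

A 7-joint arm with a two-finger parallel gripper is mounted at the origin on the work surface. World frame = base frame: x ahead of the robot, y to its left, z up, the work surface at z = 0. Lengths are in m, angles in rad, forces in N, time in s.
With the tool pointing down it reaches from about 0.35 to 0.775 m from the base axis. Payload 3.1 kg.
Tool frame: the origin (TCP) lies at the very end of the fingers, on their centre line; the grasp point (between the pads) lies r.grasp_offset behind it (r.grasp_offset is the distance from the TCP to the grasp point, in m); z points along the fingers, y is the line along which they close (so a half turn about z gives the same grasp; the last joint's range is limited). The gripper opens to 85 mm and grips with 20 to 120 N. Pads are 22 mm wide; open, the fingers measure 114 mm over their backs; the gripper's body (76 mm by 85 mm) begins 54 mm behind the grasp point. The pads swing forward as they close: fully open they stand 13 mm farther back than shut.
Start: joints at [1.111, 0.311, 0.014, 1.512, -0.004, 1.319, -0.027], TCP at [0.223, -0.503, 0.231] pointing down, gripper open.
Joint ranges: [-2.7, 2.7], [-0.3, 1.91], [-1.27, 1.3], [0.12, 2.57], [-1.44, 4.58], [0.2, 2.03], [-3.05, 3.05]. Speed limits (rad/s): [2.79, 2.79, 3.14, 3.14, 3.14, 3.14, 3.14].

## Interface

Orientations are given as a unit quaternion [x, y, z, w].
In Python, from workcell import r gives the robot as it stands.
- The arm moves only by the tool carry_out, never from a script. Its argument "plan" is text: rows parted by semicolons, each of 6 numbers parted by spaces: the shift along the tool's x, y, z each as a share of 500 mm, from -1 to 1, then the turn, a rotation vector about the tool's x, y, z each as a share of 2 rad, from -1 to 1. A call has 1 to 10 rows; each row shifts and turns the commanded pose from where the row before left it, along the tool's axes as they then stand; what a row does not reach is not made up. A row lasts 1/10 s, in which the tool goes at most 50 mm and 8.59 degrees, less where a joint would pass 70% of its speed; a pose out of reach is approached as far as the arm can. A call with a number of a shift or a turn outside -1 to 1 is refused whole. A call with a gripper value outside its range is refused whole. "grip" is the opening, from 0 (shut) to 1 (fully open), set as the call begins (left out, the last holds). The fingers move at their own pace and stop on an object; "force" is the grip in N (left out, the last holds). Time passes only in rows, so rows that do not move let the fingers close. It gives the time, the measured TCP pose, the force, the opening and the grip force at its end, in the units of the state.
- r.observe(): the state, without advancing time (a new reading comes with each control period).
- r.read_camera(name): name is "scene" or "side" or "wrist"; returns a dict with "pixels" (384x512x3 uint8, blue, green, red), "intrinsics" (3x3 intrinsics, pixels), "R" (3x3) and "t" (3): a world point X has camera coordinates R X + t; the wrist camera has in their place "tool_from_camera" (4x4, takes a point from camera to tool coordinates, whose origin is the TCP and whose axes are the flange's). Camera axes: x right, y down, z forward; pixel columns grow to the right and rows downward; lengths in m; the calibration is good to about 2 mm. A picture is of the moment at which its call begins: read the wrist's pose just before it. There is no depth.
- r.close_job(): hands the job in; it is judged then, once.
The state is a dict: "clock": time; "joints": joint angles; "dq": joint speeds; "effort": joint torques, N m; "tool_pos": TCP position; "tool_rot": TCP orientation; "wrist_force": force on the tool from outside, world axes, zero at the start; "wrist_torque": the same for the moment, N m; "finger_gap": finger opening in m; "gripper_force": force on a finger pad.
Only numpy, scipy, OpenCV 4.12 (cv2) and the standard library are available. Lean on these libraries where they do the work, as an engineer would, in place of code of your own. Each camera call takes 0.05 s, during which the arm holds its last target. There are 200 camera calls.

## Working session

There is one attempt and no reset: what is moved stays moved. The work goes in short steps, Python scripts to look and compute and a tool call to move; the robot and the scene stay as the last step left them, time stands still between calls to the robot, and variables do not carry over. Pictures are saved under pics/ and viewed, at most 10 in all, crops included, and the job is handed in when it is done.

Besides the shell and the picture viewer there is one more tool, called after "Request:" by a JSON object that holds its "op" and its "data". carry_out: Moves the arm, as the interface text tells. Its arguments: {"type":"object","properties":{"plan":{"type":"string"},"grip":{"type":"number"},"force":{"type":"number"}},"required":["plan"]}

```bash
mkdir -p pics; ls; python3 - <<'E'
from workcell import r
import cv2,numpy as np
s=r.observe();print(s,r.grasp_offset)
for n in("scene","side","wrist"):
    c=r.read_camera(n);cv2.imwrite(f"pics/{n}0.png",c["pixels"]);print(n,{k:np.round(v,4).tolist() for k,v in c.items() if k!="pixels"})
a=cv2.imread("pics/scene0.png");cv2.imwrite("pics/scene0b.png",cv2.resize(a,(800,600),interpolation=cv2.INTER_CUBIC))
E
```

```text
pics
{'clock': 0.0, 'joints': array([ 1.11128865,  0.31172535,  0.01399446,  1.51306895, -0.00442209,
        1.31919777, -0.02720492]), 'dq': array([-1.13427314e-03, -2.24414524e-03, -1.08742826e-03, -2.35505527e-04,
       -1.86484300e-04, -5.21136084e-05, -1.27438397e-04]), 'effort': array([-1.45739714e-04, -3.79916346e+01,  1.45834680e-01, -2.30585271e+01,
        1.21556717e-02,  1.34946799e-02, -6.47432572e-06]), 'tool_pos': array([ 0.22288501, -0.5020102 ,  0.23021645]), 'tool_rot': array([ 9.78251516e-01,  2.07418824e-01, -2.82761449e-04, -1.14997773e-03]), 'wrist_force': array([0.58223459, 0.40438609, 0.18773226]), 'wrist_torque': array([ 0.01127445, -0.03353855, -0.00067732]), 'gripper_force': 0.0, 'finger_gap': 0.08530939901504855} 0.0187
scene {'intrinsics': [[357.1502, 0.0, 252.542], [0.0, 357.1502, 195.2627], [0.0, 0.0, 1.0]], 'R': [[0.8169, 0.5767, -0.0079], [0.329, -0.4771, -0.8149], [-0.4738, 0.6631, -0.5795]], 't': [-0.4689, -0.135, 1.4088]}
side {'intrinsics': [[455.642, 0.0, 253.6696], [0.0, 455.642, 189.4358], [0.0, 0.0, 1.0]], 'R': [[-0.744, -0.6682, -0.0017], [-0.3518, 0.3939, -0.8492], [0.5681, -0.6312, -0.5281]], 't': [0.4281, 0.2495, 1.0818]}
wrist {'intrinsics': [[298.3124, 0.0, 256.9038], [0.0, 298.3124, 195.3813], [0.0, 0.0, 1.0]], 'tool_from_camera': [[0.0003, -0.9452, -0.3266, 0.0834], [1.0, 0.0002, 0.0005, 0.0002], [-0.0004, -0.3266, 0.9452, -0.1439], [0.0, 0.0, 0.0, 1.0]]}
```

View pics/scene0b.png

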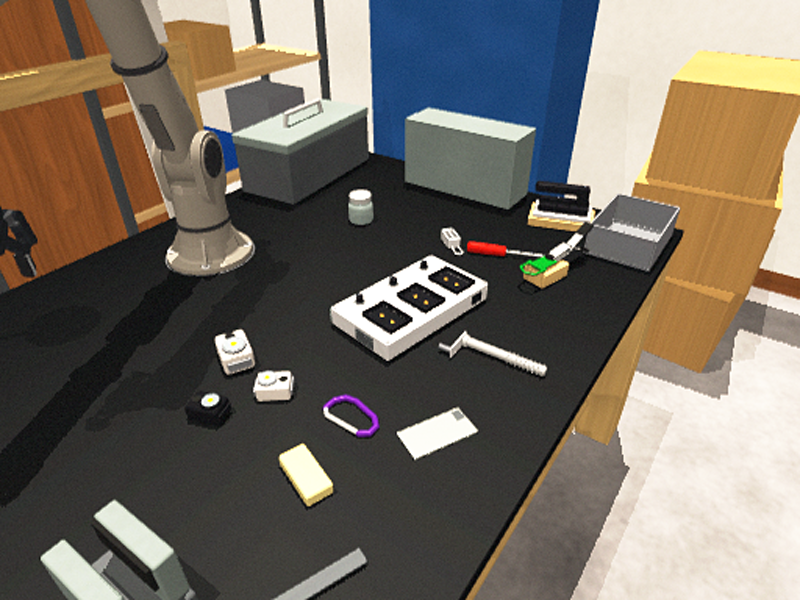

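View pics/side0.png

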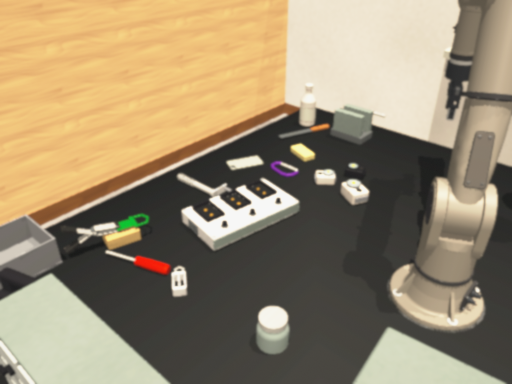

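Candidates for the headlamp in the 800x600 scene picture: white at (235,352), white at (273,385) and black at (209,408). The black one is out. The white one at (273,385) looks smaller, so I'll check it in a close crop.

```bash
python3 - <<'E'
import cv2
a=cv2.imread("pics/scene0.png")
# left: headlamps 110:200,200:280 ; right: charger 205:320,160:235
l=cv2.resize(a[200:280,110:200],(0,0),fx=5,fy=5,interpolation=cv2.INTER_CUBIC)
cv2.imwrite("pics/c1.png",l)
cv2.imwrite("pics/c2.png",cv2.resize(a[155:235,205:320],(0,0),fx=6.9,fy=6.9,interpolation=cv2.INTER_CUBIC))
E
```

```text
(no output)
```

View pics/c1.png

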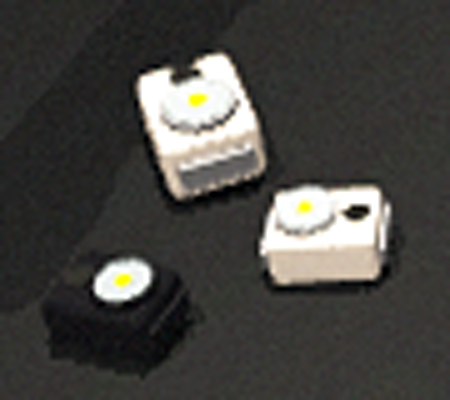

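View pics/c2.png

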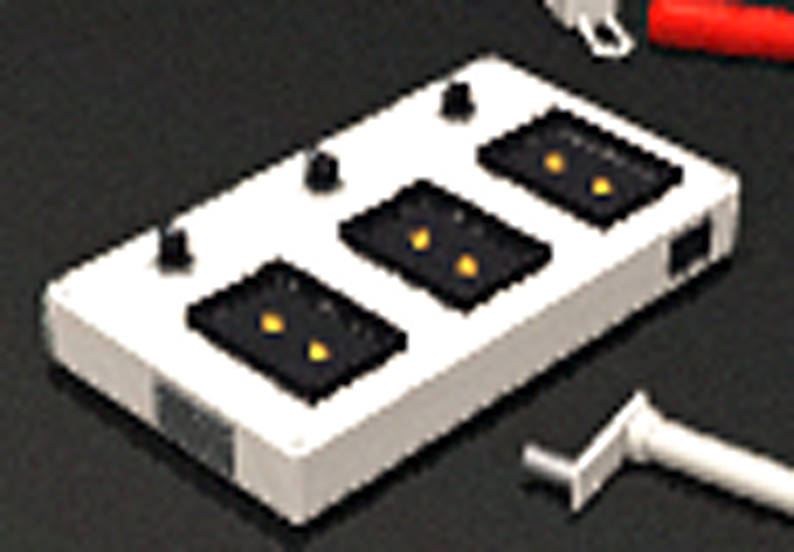

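The lower-right white lamp, centred about crop px (325,215), is clearly smaller than the upper white one at (200,120), so it is the target. The charger is upright with its button tops at crop px (458,86), (322,157) and (172,232).

```bash
cat >h.py <<'E'
import numpy as np
from scipy.spatial.transform import Rotation as Ro
def ray(c,uv,z,s=None):
    K=np.array(c["intrinsics"]);d=np.linalg.inv(K)@[uv[0],uv[1],1]
    if "R" in c: R=np.array(c["R"]);o=-R.T@c["t"];d=R.T@d
    else:
        T=np.array(c["tool_from_camera"]);W=Ro.from_quat(s["tool_rot"]).as_matrix()
        o=s["tool_pos"]+W@T[:3,3];d=W@T[:3,:3]@d
    return o+d*(z-o[2])/d[2]
def pix(c,X,s):
    T=np.array(c["tool_from_camera"]);W=Ro.from_quat(s["tool_rot"]).as_matrix()
    q=T[:3,:3].T@(W.T@(np.array(X)-s["tool_pos"])-T[:3,3]);q=np.array(c["intrinsics"])@q;return q[:2]/q[2]
E
python3 - <<'E'
from h import *
from workcell import r
np.set_printoptions(precision=4,suppress=True)
c=r.read_camera("scene")
for n,u,v in[("b1",458,86),("b2",322,157),("b3",172,232)]: print(n,ray(c,((u-3)/6.9+205,(v-3)/6.9+155),.062))
for n,u,v in[("far",490,55),("right",740,180),("near",298,447),("left",48,287)]: print(n,ray(c,((u-3)/6.9+205,(v-3)/6.9+155),.046))
f=lambda u,v,z:ray(c,((u-2)/5+110,(v-2)/5+200),z)
for u,v in[(278,188),(380,187),(383,247),(268,247)]: print("lamp",f(u,v,.032))
for u,v in[(274,282),(378,285)]: print("lampbot",f(u,v,0))
E
```

```text
b1 [0.526  0.1798 0.062 ]
b2 [0.508  0.0867 0.062 ]
b3 [ 0.4882 -0.005   0.062 ]
far [0.5085 0.2387 0.046 ]
right [0.6731 0.2054 0.046 ]
near [ 0.6161 -0.0831  0.046 ]
left [ 0.4539 -0.0545  0.046 ]
lamp [ 0.4624 -0.2639  0.032 ]
lamp [ 0.5087 -0.2308  0.032 ]
lamp [ 0.5435 -0.2647  0.032 ]
lamp [ 0.4927 -0.2999  0.032 ]
lampbot [ 0.4871 -0.2968  0.    ]
lampbot [ 0.5358 -0.2658  0.    ]
```

Request:
{"op": "carry_out", "data": {"plan": "0.0625 -0.0528 0.00875 0 0 0;0.0625 -0.0528 0.00875 0 0 0;0.0625 -0.0528 0.00875 0 0 0;0.0625 -0.0528 0.00875 0 0 0;0.0625 -0.0528 0.00875 0 0 0;0.0625 -0.0528 0.00875 0 0 0;0.0625 -0.0528 0.00875 0 0 0;0.0625 -0.0528 0.00875 0 0 0", "grip": 0}}

```text
clock: 1.0
tool_pos: [0.3664, -0.2066, 0.1962]
tool_rot: [0.978, 0.207, 0.0, 0.0]
wrist_force: [0.9, -1.2, 0.2]
finger_gap: -0.0001
gripper_force: 0.0
```

Request:
{"op": "carry_out", "data": {"plan": "0.0625 -0.0528 0.00875 0 0 0;0.0625 -0.0528 0.00875 0 0 0;0.0625 -0.0528 0.00875 0 0 0;0.0625 -0.0528 0.00875 0 0 0;0.0625 -0.0528 0.00875 0 0 0;0.0625 -0.0528 0.00875 0 0 0;0.0625 -0.0528 0.00875 0 0 0;0.0625 -0.0528 0.00875 0 0 0"}}

```text
clock: 1.8
tool_pos: [0.5092, 0.0875, 0.161]
tool_rot: [0.978, 0.207, -0.0, 0.0]
wrist_force: [1.2, 0.0, -0.1]
finger_gap: 0.0
gripper_force: 0.0
```

Request:
{"op": "carry_out", "data": {"plan": "0 0 0 0 0 0.061;0 0 0 0 0 0.061;0 0 0 0 0 0.061;0 0 0 0 0 0.061;0 0 0 0 0 0.061;0 0 0 0 0 0"}}

```text
clock: 2.4
tool_pos: [0.5086, 0.0862, 0.1611]
tool_rot: [0.995, -0.096, -0.0, 0.0]
wrist_force: [1.0, -0.7, -1.0]
finger_gap: -0.0001
gripper_force: 0.0
```

```bash
python3 - <<'E'
from h import *
from workcell import r
import cv2
s=r.observe();c=r.read_camera("wrist");print(s["clock"],s["tool_pos"],s["tool_rot"],s["wrist_force"],s["finger_gap"])
a=c["pixels"];cv2.imwrite("pics/w1.png",a);cv2.imwrite("pics/w1b.png",cv2.resize(a,(800,600),interpolation=cv2.INTER_CUBIC))
E
```

```text
2.4 [0.5085846  0.08617058 0.16108862] [ 9.95394972e-01 -9.58580788e-02 -1.95985273e-04  1.99919112e-04] [ 0.97784816 -0.73349833 -0.97248059] -9.354857909736558e-05
```

View pics/w1b.png

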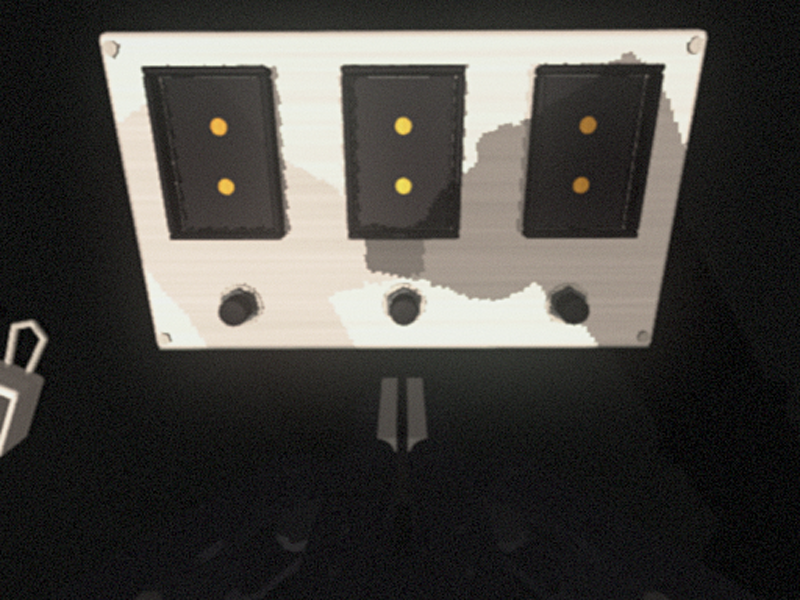

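```bash
python3 - <<'E'
from h import *
from workcell import r
np.set_printoptions(precision=4,suppress=True)
s=r.observe();c=r.read_camera("wrist")
f=lambda u,v,z:ray(c,(u*.64-.18,v*.64-.18),z,s)
for u,v in[(236,311),(403,310),(571,310)]:print("btn",f(u,v,.062))
for u,v in[(222,156.5),(403,156),(584,155)]:print("bay contacts",f(u,v,.046))
for q in[[(143,67),(270,67),(287,238),(171,238)],[(342,66),(466,66),(459,238),(348,238)],[(536,66),(663,66),(637,237),(523,237)]]:print("rim",np.mean([f(u,v,.058) for u,v in q],0))
C=[f(u,v,.046) for u,v in[(100,33),(706,31),(650,347),(160,349)]];print(np.array(C),np.mean(C,0),np.degrees(np.arctan2(*(C[0]-C[1])[:2])))
E
```

```text
btn [0.5224 0.1761 0.062 ]
btn [0.5056 0.0852 0.062 ]
btn [ 0.488  -0.0061  0.062 ]
bay contacts [0.6027 0.1641 0.046 ]
bay contacts [0.5849 0.07   0.046 ]
bay contacts [ 0.5674 -0.0241  0.046 ]
rim [0.6021 0.1617 0.058 ]
rim [0.5847 0.0697 0.058 ]
rim [ 0.5673 -0.0223  0.058 ]
[[ 0.6691  0.2048  0.046 ]
 [ 0.6142 -0.0863  0.046 ]
 [ 0.4483 -0.0565  0.046 ]
 [ 0.5031  0.2358  0.046 ]] [0.5586 0.0745 0.046 ] 10.675586089004776
```

The wrist view shows all three tripped buttons at (236,311), (403,310) and (571,310), with the trays above them. I'll go over button 2 first.

Request:
{"op": "carry_out", "data": {"plan": "-0.0078 0.0036 0.05 0 0 0;0 0 0.06 0 0 0;0 0 0.05 0 0 0;0 0 0.022 0 0 0;0 0 0.004 0 0 0;0 0 0 0 0 0;0 0 0 0 0 0"}}

```text
clock: 3.2
tool_pos: [0.5059, 0.0856, 0.0697]
tool_rot: [0.995, -0.096, 0.001, -0.0]
wrist_force: [-0.7, -0.1, 0.2]
finger_gap: 0.0002
gripper_force: 0.0
```

Request:
{"op": "carry_out", "data": {"plan": "0 0 0.001 0 0 0;0 0 0.001 0 0 0;0 0 0.001 0 0 0"}}

```text
clock: 3.5
tool_pos: [0.5049, 0.0853, 0.0673]
tool_rot: [0.995, -0.096, 0.0, -0.0]
wrist_force: [-0.7, 0.1, -0.2]
finger_gap: 0.0003
gripper_force: 0.0
```

Request:
{"op": "carry_out", "data": {"plan": "0 0 0.001 0 0 0;0 0 0.001 0 0 0;0 0 0.001 0 0 0;0 0 0.001 0 0 0;0 0 0.001 0 0 0;0 0 0.001 0 0 0"}}

```text
clock: 4.1
tool_pos: [0.5046, 0.0853, 0.0637]
tool_rot: [0.995, -0.096, -0.0, 0.0]
wrist_force: [0.7, 0.2, -0.4]
finger_gap: 0.0003
gripper_force: 0.0
```

Request:
{"op": "carry_out", "data": {"plan": "0 0 0.0008 0 0 0;0 0 0.0008 0 0 0"}}

```text
clock: 4.3
tool_pos: [0.5046, 0.0852, 0.0629]
tool_rot: [0.995, -0.096, -0.0, 0.0]
wrist_force: [-0.2, 0.1, -0.0]
finger_gap: -0.0001
gripper_force: 0.0
```

Request:
{"op": "carry_out", "data": {"plan": "0 0 0.0008 0 0 0;0 0 0.0008 0 0 0"}}

```text
clock: 4.5
tool_pos: [0.5046, 0.0853, 0.0622]
tool_rot: [0.995, -0.096, 0.0, 0.0]
wrist_force: [-0.2, -0.2, 0.2]
finger_gap: -0.0002
gripper_force: 0.2
```

Request:
{"op": "carry_out", "data": {"plan": "0 0 0.0008 0 0 0;0 0 0.0008 0 0 0"}}

```text
clock: 4.7
tool_pos: [0.5046, 0.0853, 0.0614]
tool_rot: [0.995, -0.096, 0.0, 0.0]
wrist_force: [-0.9, -0.6, 0.8]
finger_gap: 0.0
gripper_force: 0.4
```

Request:
{"op": "carry_out", "data": {"plan": "0 0 0.0008 0 0 0"}}

```text
clock: 4.8
tool_pos: [0.5046, 0.0852, 0.061]
tool_rot: [0.995, -0.096, 0.0, 0.0]
wrist_force: [-0.3, 0.3, 0.7]
finger_gap: 0.0004
gripper_force: 0.5
```

Request:
{"op": "carry_out", "data": {"plan": "0 0 0.0008 0 0 0"}}

```text
clock: 4.9
tool_pos: [0.5046, 0.0852, 0.0606]
tool_rot: [0.995, -0.096, 0.0, 0.0]
wrist_force: [-0.4, 0.3, 1.6]
finger_gap: 0.0001
gripper_force: 0.5
```

Request:
{"op": "carry_out", "data": {"plan": "0 0 0.0006 0 0 0"}}

```text
clock: 5.0
tool_pos: [0.5046, 0.0853, 0.0603]
tool_rot: [0.995, -0.096, 0.0, 0.0]
wrist_force: [-0.2, -0.6, 1.4]
finger_gap: -0.0
gripper_force: 0.6
```

Request:
{"op": "carry_out", "data": {"plan": "0 0 0.0006 0 0 0"}}

```text
clock: 5.1
tool_pos: [0.5046, 0.0852, 0.06]
tool_rot: [0.995, -0.096, 0.0, 0.0]
wrist_force: [0.0, 0.3, 0.6]
finger_gap: -0.0002
gripper_force: 0.7
```

Request:
{"op": "carry_out", "data": {"plan": "0 0 0.0006 0 0 0"}}

```text
clock: 5.2
tool_pos: [0.5046, 0.0853, 0.0598]
tool_rot: [0.995, -0.096, 0.0, 0.0]
wrist_force: [-1.8, 0.4, 3.5]
finger_gap: 0.0001
gripper_force: 1.7
```

Request:
{"op": "carry_out", "data": {"plan": "0 0 0.0006 0 0 0"}}

```text
clock: 5.3
tool_pos: [0.5046, 0.0853, 0.0597]
tool_rot: [0.995, -0.096, 0.0, 0.0]
wrist_force: [-1.3, -0.2, 5.3]
finger_gap: -0.0
gripper_force: 2.6
```

Request:
{"op": "carry_out", "data": {"plan": "0 0 0 0 0 0"}}

```text
clock: 5.4
tool_pos: [0.5046, 0.0852, 0.0597]
tool_rot: [0.995, -0.096, 0.0, 0.0]
wrist_force: [-1.4, -0.4, 4.9]
finger_gap: -0.0004
gripper_force: 2.3
```

Request:
{"op": "carry_out", "data": {"plan": "0 0 0.0006 0 0 0"}}

```text
clock: 5.5
tool_pos: [0.5046, 0.0853, 0.0597]
tool_rot: [0.995, -0.096, 0.0, 0.0]
wrist_force: [-2.8, -0.8, 7.1]
finger_gap: 0.0001
gripper_force: 4.0
```

Request:
{"op": "carry_out", "data": {"plan": "0 0 0.0006 0 0 0;0 0 0 0 0 0"}}

```text
clock: 5.7
tool_pos: [0.5046, 0.0852, 0.0596]
tool_rot: [0.995, -0.096, 0.0, 0.0]
wrist_force: [-2.9, -0.3, 8.4]
finger_gap: 0.0002
gripper_force: 4.1
```

Button 2 gives an even 1.2 N and then a hard stop at about 2.3 mm, so it is worn. Next is button 3.

Request:
{"op": "carry_out", "data": {"plan": "0 0 -0.002 0 0 0;0 0 -0.006 0 0 0;0 0 -0.014 0 0 0;0 0.06 0 0 0 0;0 0.08 0 0 0 0;0 0.05 0 0 0 0;0 0 0.003 0 0 0;0 0 0.003 0 0 0;0 0 0.003 0 0 0;0 0 0.002 0 0 0"}}

```text
clock: 6.7
tool_pos: [0.4866, -0.0063, 0.0642]
tool_rot: [0.996, -0.095, 0.0, -0.0]
wrist_force: [0.7, 0.4, -1.0]
finger_gap: 0.0004
gripper_force: 0.0
```

Request:
{"op": "carry_out", "data": {"plan": "0 0 0.001 0 0 0;0 0 0.001 0 0 0;0 0 0.0008 0 0 0;0 0 0.0008 0 0 0"}}

```text
clock: 7.1
tool_pos: [0.4865, -0.0079, 0.0625]
tool_rot: [0.995, -0.096, 0.0, 0.0]
wrist_force: [0.5, 0.1, -0.7]
finger_gap: -0.0004
gripper_force: 0.0
```

Request:
{"op": "carry_out", "data": {"plan": "0 0 0.0008 0 0 0;0 0 0.0008 0 0 0"}}

```text
clock: 7.3
tool_pos: [0.4865, -0.008, 0.0617]
tool_rot: [0.995, -0.096, 0.0, -0.0]
wrist_force: [-0.4, 0.5, 0.7]
finger_gap: -0.0002
gripper_force: 0.3
```

Request:
{"op": "carry_out", "data": {"plan": "0 0 0.0008 0 0 0;0 0 0.0008 0 0 0"}}

```text
clock: 7.5
tool_pos: [0.4865, -0.008, 0.061]
tool_rot: [0.995, -0.096, 0.0, -0.0]
wrist_force: [-0.6, 0.7, 0.7]
finger_gap: 0.0003
gripper_force: 0.4
```

Request:
{"op": "carry_out", "data": {"plan": "0 0 0.0008 0 0 0"}}

```text
clock: 7.6
tool_pos: [0.4865, -0.008, 0.0605]
tool_rot: [0.995, -0.096, 0.0, -0.0]
wrist_force: [-0.6, 0.0, 1.3]
finger_gap: -0.0
gripper_force: 0.4
```

Request:
{"op": "carry_out", "data": {"plan": "0 0 0.0008 0 0 0"}}

```text
clock: 7.7
tool_pos: [0.4865, -0.008, 0.0601]
tool_rot: [0.995, -0.096, 0.0, 0.0]
wrist_force: [-0.2, -0.0, 1.6]
finger_gap: -0.0002
gripper_force: 0.5
```

Request:
{"op": "carry_out", "data": {"plan": "0 0 0.0006 0 0 0"}}

```text
clock: 7.8
tool_pos: [0.4865, -0.008, 0.0598]
tool_rot: [0.995, -0.096, -0.0, -0.0]
wrist_force: [-0.4, 0.5, 0.7]
finger_gap: -0.0001
gripper_force: 0.5
```

Request:
{"op": "carry_out", "data": {"plan": "0 0 0.0006 0 0 0"}}

```text
clock: 7.9
tool_pos: [0.4865, -0.008, 0.0595]
tool_rot: [0.995, -0.096, 0.0, -0.0]
wrist_force: [-1.2, 0.9, 1.6]
finger_gap: -0.0005
gripper_force: 0.6
```

Request:
{"op": "carry_out", "data": {"plan": "0 0 0.0006 0 0 0"}}

```text
clock: 8.0
tool_pos: [0.4865, -0.008, 0.0592]
tool_rot: [0.995, -0.096, 0.0, 0.0]
wrist_force: [-0.1, 0.3, 0.6]
finger_gap: 0.0002
gripper_force: 0.6
```

Request:
{"op": "carry_out", "data": {"plan": "0 0 0.0006 0 0 0"}}

```text
clock: 8.1
tool_pos: [0.4865, -0.008, 0.0589]
tool_rot: [0.995, -0.096, 0.0, -0.0]
wrist_force: [0.8, -0.5, 1.1]
finger_gap: 0.0002
gripper_force: 0.6
```

Request:
{"op": "carry_out", "data": {"plan": "0 0 0.0006 0 0 0"}}

```text
clock: 8.2
tool_pos: [0.4865, -0.008, 0.0586]
tool_rot: [0.995, -0.096, 0.0, -0.0]
wrist_force: [-0.2, 0.7, -0.1]
finger_gap: 0.0001
gripper_force: 0.7
```

Button 3 gives a soft, even ~1.3 N at 3.5 mm, past where a sound one would peak, so it is worn too. Next is button 1.

Request:
{"op": "carry_out", "data": {"plan": "0 0 -0.005 0 0 0;0 0 -0.018 0 0 0;0 -0.06 0 0 0 0;0 -0.09 0 0 0 0;0 -0.09 0 0 0 0;0 -0.09 0 0 0 0;0 -0.05 0 0 0 0;0 0 0.004 0 0 0;0 0 0.004 0 0 0;0 0 0.003 0 0 0"}}

```text
clock: 9.2
tool_pos: [0.5227, 0.1763, 0.0643]
tool_rot: [0.995, -0.097, -0.0, 0.001]
wrist_force: [-0.5, -0.3, -0.4]
finger_gap: -0.0002
gripper_force: 0.0
```

Request:
{"op": "carry_out", "data": {"plan": "0 0 0.001 0 0 0;0 0 0.001 0 0 0;0 0 0.0008 0 0 0"}}

```text
clock: 9.5
tool_pos: [0.5228, 0.1775, 0.0632]
tool_rot: [0.995, -0.097, 0.0, 0.0]
wrist_force: [0.1, 0.0, -0.1]
finger_gap: -0.0001
gripper_force: 0.0
```

Request:
{"op": "carry_out", "data": {"plan": "0 0 0.0008 0 0 0;0 0 0.0008 0 0 0"}}

```text
clock: 9.7
tool_pos: [0.5228, 0.1784, 0.0624]
tool_rot: [0.995, -0.096, 0.0, 0.0]
wrist_force: [-0.1, 0.5, -0.1]
finger_gap: 0.0002
gripper_force: 0.0
```

Request:
{"op": "carry_out", "data": {"plan": "0 0 0.0008 0 0 0;0 0 0.0008 0 0 0"}}

```text
clock: 9.9
tool_pos: [0.5227, 0.1784, 0.0616]
tool_rot: [0.995, -0.096, 0.0, 0.0]
wrist_force: [0.4, -0.5, -0.1]
finger_gap: 0.0001
gripper_force: 0.3
```

Request:
{"op": "carry_out", "data": {"plan": "0 0 0.0008 0 0 0;0 0 0.0008 0 0 0"}}

```text
clock: 10.1
tool_pos: [0.5227, 0.1785, 0.0609]
tool_rot: [0.995, -0.096, 0.0, 0.0]
wrist_force: [-0.8, -0.9, 2.5]
finger_gap: -0.0004
gripper_force: 1.3
```

Request:
{"op": "carry_out", "data": {"plan": "0 0 0.0008 0 0 0;0 0 0 0 0 0"}}

```text
clock: 10.3
tool_pos: [0.5228, 0.1784, 0.0607]
tool_rot: [0.995, -0.096, 0.0, 0.0]
wrist_force: [-0.9, -0.1, 3.7]
finger_gap: 0.0001
gripper_force: 1.9
```

Request:
{"op": "carry_out", "data": {"plan": "0 0 0.0008 0 0 0;0 0 0 0 0 0"}}

```text
clock: 10.5
tool_pos: [0.5228, 0.1785, 0.0605]
tool_rot: [0.995, -0.096, 0.0, 0.0]
wrist_force: [-1.7, -0.5, 5.1]
finger_gap: -0.0002
gripper_force: 2.7
```

Request:
{"op": "carry_out", "data": {"plan": "0 0 0.0008 0 0 0;0 0 0 0 0 0"}}

```text
clock: 10.7
tool_pos: [0.5228, 0.1785, 0.0602]
tool_rot: [0.995, -0.096, 0.0, 0.0]
wrist_force: [-2.5, -2.4, 6.8]
finger_gap: 0.0001
gripper_force: 3.1
```

Force rises steadily, so this one is sound. I'll push it over.

Request:
{"op": "carry_out", "data": {"plan": "0 0 0.0008 0 0 0;0 0 0.0004 0 0 0"}}

```text
clock: 10.9
tool_pos: [0.5228, 0.1785, 0.0598]
tool_rot: [0.995, -0.096, 0.0, 0.0]
wrist_force: [-2.1, -2.5, 6.9]
finger_gap: 0.0
gripper_force: 3.8
```

Request:
{"op": "carry_out", "data": {"plan": "0 0 0.0008 0 0 0;0 0 0.0004 0 0 0"}}

```text
clock: 11.1
tool_pos: [0.5228, 0.1785, 0.059]
tool_rot: [0.995, -0.096, 0.0, 0.0]
wrist_force: [-1.1, -1.2, 3.7]
finger_gap: -0.0004
gripper_force: 2.2
```

Request:
{"op": "carry_out", "data": {"plan": "0 0 0.0008 0 0 0;0 0 0.0004 0 0 0"}}

```text
clock: 11.3
tool_pos: [0.5228, 0.1787, 0.0575]
tool_rot: [0.995, -0.096, 0.0, -0.0]
wrist_force: [-1.2, -0.1, 3.6]
finger_gap: 0.0003
gripper_force: 1.6
```

Request:
{"op": "carry_out", "data": {"plan": "0 0 0.0008 0 0 0;0 0 0.0004 0 0 0"}}

```text
clock: 11.5
tool_pos: [0.5228, 0.1786, 0.0575]
tool_rot: [0.995, -0.096, 0.0, -0.0]
wrist_force: [-1.2, -0.7, 5.6]
finger_gap: 0.0001
gripper_force: 2.9
```

Request:
{"op": "carry_out", "data": {"plan": "0 0 -0.004 0 0 0;0 0 -0.02 0 0 0;0 0 -0.06 0 0 0;0 0.04 -0.08 0 0 0;0 0.09 -0.05 0 0 0;0 0.06 0 0 0 0;0 0 0 0 0 0", "grip": 1}}

```text
clock: 12.2
tool_pos: [0.5054, 0.0802, 0.1647]
tool_rot: [0.995, -0.1, 0.001, 0.002]
wrist_force: [-0.5, -0.0, -0.9]
finger_gap: 0.0852
gripper_force: 0.0
```

```bash
python3 - <<'E'
from h import *
from workcell import r
import cv2
s=r.observe();c=r.read_camera("wrist");print(s["clock"],s["tool_pos"],s["wrist_force"])
a=c["pixels"];cv2.imwrite("pics/w2.png",cv2.resize(a[150:260,100:420],(800,275),interpolation=cv2.INTER_CUBIC))
E
```

```text
12.2 [0.50539993 0.08018282 0.16470446] [-0.52200355 -0.03796697 -0.94460125]
```

View pics/w2.png

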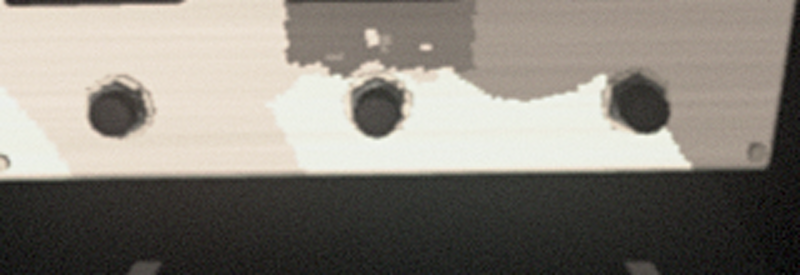

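Request:
{"op": "carry_out", "data": {"plan": "0.016 0.08 0 0 0 -0.05;0.0 0.09 0 0 0 0;0 0.09 0 0 0 0;0 0.09 0 0 0 0"}}

```text
clock: 12.65
tool_pos: [0.4928, -0.0884, 0.1633]
tool_rot: [0.999, -0.044, 0.0, -0.001]
wrist_force: [0.5, -0.4, 0.3]
finger_gap: 0.0855
gripper_force: 0.0
```

Button 1, at left (117,112), sits down against its nut while the other two stand up, so it is latched. On to the lamp.

Request:
{"op": "carry_out", "data": {"plan": "0.013 0.08 0 0 0 0;0.013 0.09 0 0 0 0;0.013 0.09 0 0 0 0;0.013 0.08 0 0 0 0;0 0 0 0 0 -0.068;0 0 0 0 0 -0.068;0 0 0 0 0 -0.068;0 0 0 0 0 -0.068;0 0 0 0 0 -0.068;0 0 0 0 0 0"}}

```text
clock: 13.65
tool_pos: [0.5038, -0.2586, 0.1631]
tool_rot: [0.957, 0.291, 0.0, -0.001]
wrist_force: [-0.8, -0.4, 0.1]
finger_gap: 0.0854
gripper_force: 0.0
```

```bash
python3 - <<'E'
from h import *
from workcell import r
import cv2
s=r.observe();c=r.read_camera("wrist");print(s["clock"],s["tool_pos"],s["tool_rot"])
a=c["pixels"];cv2.imwrite("pics/w3.png",cv2.resize(a,(800,600),interpolation=cv2.INTER_CUBIC))
E
```

```text
13.65 [ 0.50377917 -0.25864243  0.16306257] [ 9.56793791e-01  2.90765813e-01  3.69179950e-04 -8.64264480e-04]
```

View pics/w3.png

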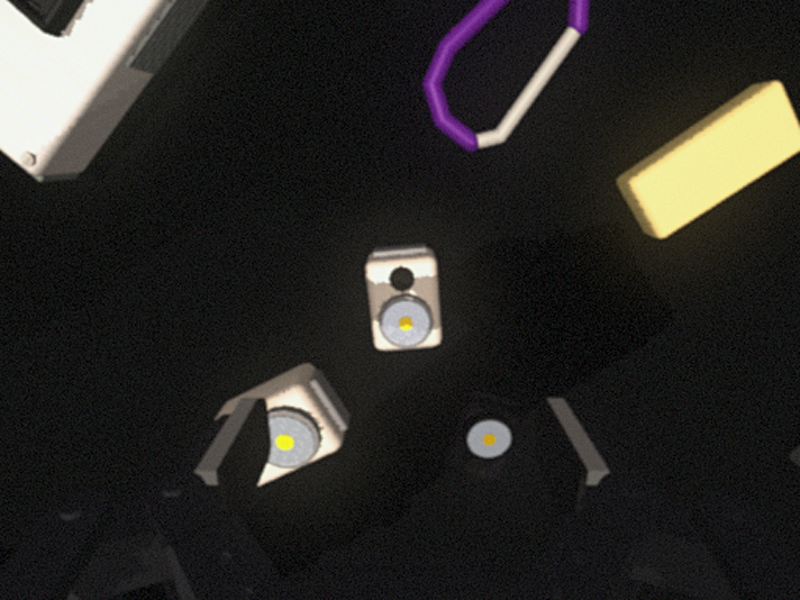

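```bash
python3 - <<'E'
from h import *
from workcell import r
np.set_printoptions(precision=4,suppress=True)
s=r.observe();c=r.read_camera("wrist");W=Ro.from_quat(s["tool_rot"])
f=lambda u,v,z:ray(c,(u*.64-.18,v*.64-.18),z,s)
t=lambda X:W.inv().apply(X-s["tool_pos"])
L=[f(u,v,.032) for u,v in[(368,262),(438,258),(440,346),(376,350)]]
m=np.mean(L,0);print("mid",m,t(m),[t(x) for x in L])
d=t(L[0])+t(L[1])-t(L[2])-t(L[3]);print("yaw tool deg",np.degrees(np.arctan2(d[1],d[0])))
for u,v in[(310,365),(350,418),(258,487)]:print("big",t(f(u,v,.042))-t(m))
print("blacklens",t(f(489,438,.038))-t(m))
k=r.read_camera("scene")
for u,v in[(48,300),(120,255),(190,290),(105,350)]:print("black",t(ray(k,((u-2)/5+110,(v-2)/5+200),.03))-t(m))
E
```

```text
mid [ 0.4955 -0.2673  0.032 ] [-0.0115  0.0026  0.1311] [array([ 0.0162, -0.0202,  0.1311]), array([0.0187, 0.0221, 0.1311]), array([-0.0391,  0.0249,  0.131 ]), array([-0.042 , -0.0163,  0.1311])]
yaw tool deg -3.2479921654046016
big [-0.0362 -0.0601 -0.01  ]
big [-0.0747 -0.0363 -0.01  ]
big [-0.1301 -0.1022 -0.01  ]
blacklens [-0.0928  0.0567 -0.0062]
black [-0.1269  0.065   0.0018]
black [-0.0993  0.0312  0.0019]
black [-0.0547  0.0563  0.0019]
black [-0.0865  0.0989  0.0018]
```

The close view shows the target lamp at (404,305), with the big white lamp at (300,430) and the black one at (489,438) clear of the fingers' path.

Request:
{"op": "carry_out", "data": {"plan": "-0.023 0.005 0 0 0 -0.028;0 0 0.08 0 0 0;0 0 0.09 0 0 0;0 0 0.07 0 0 0;0 0 0.044 0 0 0;0 0 0.02 0 0 0;0 0 0 0 0 0;0 0 0 0 0 0"}}

```text
clock: 14.6
tool_pos: [0.4959, -0.2691, 0.0126]
tool_rot: [0.949, 0.316, 0.001, 0.001]
wrist_force: [-0.4, 0.2, 0.1]
finger_gap: 0.0853
gripper_force: 0.0
```

Request:
{"op": "carry_out", "data": {"plan": "0 0 0 0 0 0;0 0 0 0 0 0;0 0 0 0 0 0;0 0 0 0 0 0;0 0 0 0 0 0;0 0 0 0 0 0", "grip": 0, "force": 30}}

```text
clock: 15.2
tool_pos: [0.4955, -0.2691, 0.0126]
tool_rot: [0.949, 0.316, 0.001, 0.001]
wrist_force: [-1.2, -0.7, 5.5]
finger_gap: 0.0436
gripper_force: 32.2
```

Request:
{"op": "carry_out", "data": {"plan": "0 0 -0.02 0 0 0;0 0 -0.06 0 0 0;0 0 -0.08 0 0 0;0 0 -0.08 0 0 0;0 0 -0.02 0 0 0.069;0 0 0 0 0 0.069;0 0 0 0 0 0.069;0 0 0 0 0 0.069;0 0 0 0 0 0.069;0 0 0 0 0 0.069"}}

```text
clock: 16.2
tool_pos: [0.4942, -0.2686, 0.1413]
tool_rot: [0.995, -0.095, -0.0, -0.0]
wrist_force: [0.3, -0.3, -1.6]
finger_gap: 0.0432
gripper_force: 31.5
```

Request:
{"op": "carry_out", "data": {"plan": "0.01 -0.06 0 0 0 0;0.01 -0.09 0 0 0 0;0.01 -0.09 0 0 0 0;0.01 -0.09 0 0 0 0;0.01 -0.09 0 0 0 0;0 -0.09 0 0 0 0;0 -0.09 0 0 0 0;0 -0.09 0 0 0 0;0 -0.08 0 0 0 0;0 -0.06 0 0 0 0"}}

```text
clock: 17.2
tool_pos: [0.5945, 0.1386, 0.1414]
tool_rot: [0.996, -0.09, -0.001, -0.001]
wrist_force: [-0.6, 0.5, -1.0]
finger_gap: 0.043
gripper_force: 31.4
```

Request:
{"op": "carry_out", "data": {"plan": "0 -0.04 0 0 0 0;0 -0.02 0 0 0 0;0 0 0 0 0 0"}}

```text
clock: 17.5
tool_pos: [0.6002, 0.1658, 0.1412]
tool_rot: [0.996, -0.091, -0.0, -0.0]
wrist_force: [0.4, -0.2, -1.7]
finger_gap: 0.0434
gripper_force: 31.4
```

```bash
python3 - <<'E'
from h import *
from workcell import r
import cv2
s=r.observe();c=r.read_camera("wrist");print(s["clock"],s["tool_pos"],s["tool_rot"],s["wrist_force"],s["finger_gap"])
W=Ro.from_quat(s["tool_rot"]);print(np.degrees(W.as_euler("ZYX")))
for b in[(.6026,.1634,.046)]:print("to bay",W.inv().apply(np.array(b)-s["tool_pos"]))
a=c["pixels"];cv2.imwrite("pics/w4.png",cv2.resize(a,(800,600),interpolation=cv2.INTER_CUBIC))
E
```

```text
17.5 [0.60018527 0.1658102  0.14122591] [ 9.95890771e-01 -9.05606558e-02 -4.63007358e-04 -3.53425779e-04] [ 0.36270773 -0.22506415 -1.70451915] 0.043378869686269396
[-1.03917083e+01  5.65063932e-02 -1.79964472e+02]
to bay [0.00290378 0.00199415 0.09522188]
```

View pics/w4.png

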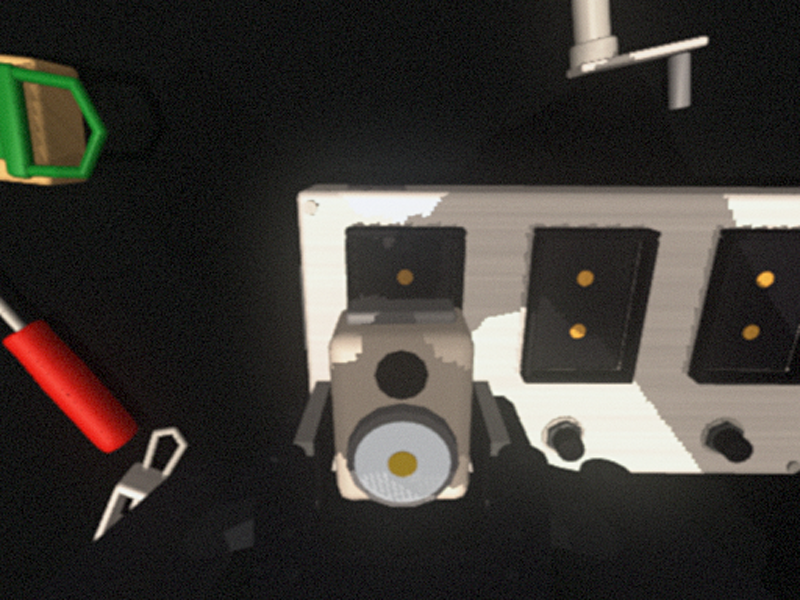

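```bash
python3 - <<'E'
from h import *
from workcell import r
np.set_printoptions(precision=4,suppress=True)
s=r.observe();c=r.read_camera("wrist");W=Ro.from_quat(s["tool_rot"])
f=lambda u,v,z:ray(c,(u*.64-.18,v*.64-.18),z,s)
t=lambda X:W.inv().apply(X-s["tool_pos"])
z=s["tool_pos"][2]-.0126+.032
for u,v in[(402.5,318),(402,498),(332,350),(473,350),(341,490),(468,490)]:print(t(f(u,v,z)))
xc=np.array([np.cos(np.radians(10.7)),-np.sin(np.radians(10.7)),0]);yc=np.array([-xc[1],xc[0],0])
B=np.array([.585,.070,.046])
for n,k in(("bay2",0),("bay1",.095)):
  for dx in(.014,-.014):print(n,(pix(c,B+k*yc+dx*xc,s)+.18)/.64)
print("rim far corners bay1",[(pix(c,B+.095*yc+.042*xc+e*yc+[0,0,.012],s)+.18)/.64 for e in(.03,-.03)])
print("contacts now b2",f(585,278,.046),f(577,331,.046),"b1",f(405,277,.046), "rim b1 far mid",f(405.5,228,.058),"b2 mid far",f(596,230,.058))
E
```

```text
[ 0.037   0.0009 -0.0194]
[-0.0264  0.0008 -0.0194]
[ 0.027  -0.0196 -0.0194]
[ 0.027   0.0216 -0.0194]
[-0.0231 -0.0191 -0.0194]
[-0.0232  0.0224 -0.0194]
bay2 [577.9673 279.329 ]
bay2 [571.536  328.1769]
bay1 [399.6008 278.8572]
bay1 [399.5126 327.7687]
rim far corners bay1 [array([338.1544, 230.099 ]), array([461.0765, 230.4573])]
contacts now b2 [0.5988 0.0637 0.046 ] [0.569  0.0697 0.046 ] b1 [0.6169 0.1577 0.046 ] rim b1 far mid [0.6445 0.1525 0.058 ] b2 mid far [0.6265 0.0612 0.058 ]
```

The lamp is held level, body edges at about (335–470, 320–497), with tray 1 just ahead at (405,290). I'll shift a little, descend to just above the rim and look again.

Request:
{"op": "carry_out", "data": {"plan": "0.002 0.007 0.03 0 0 0.003;0 0 0.05 0 0 0;0 0 0.035 0 0 0;0 0 0.016 0 0 0;0 0 0 0 0 0;0 0 0 0 0 0"}}

```text
clock: 18.2
tool_pos: [0.6018, 0.1596, 0.0768]
tool_rot: [0.995, -0.096, 0.001, -0.0]
wrist_force: [-0.2, -0.7, -1.1]
finger_gap: 0.0428
gripper_force: 31.4
```

```bash
python3 - <<'E'
from h import *
from workcell import r
import cv2
s=r.observe();c=r.read_camera("wrist");print(s["clock"],s["tool_pos"],s["wrist_force"])
a=c["pixels"];cv2.imwrite("pics/w5.png",cv2.resize(a[150:330,160:360],(800,720),interpolation=cv2.INTER_CUBIC)[:600])
E
```

```text
18.2 [0.60184558 0.1596355  0.07681346] [-0.20162551 -0.74943044 -1.12767452]
```

View pics/w5.png

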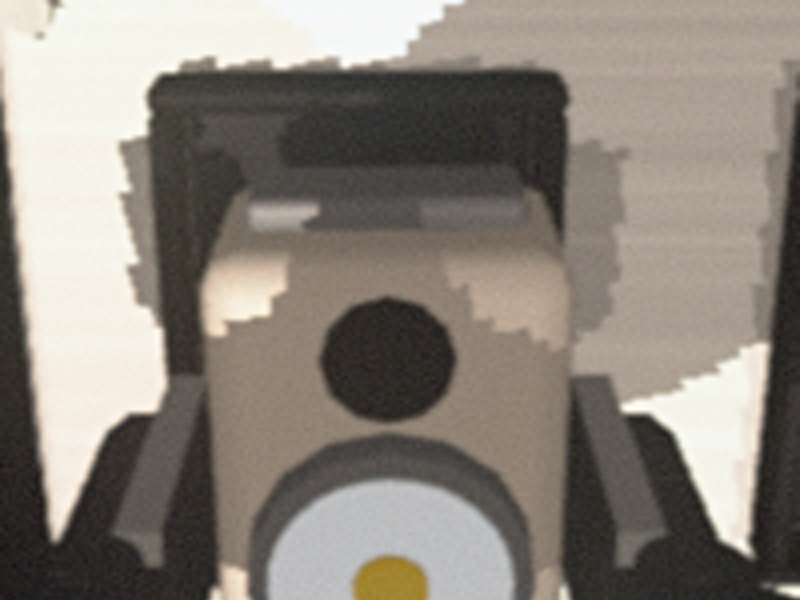

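Tray rim spans 152–567, so its middle is at about 359, while the lamp's middle is at 387. The lamp sits about 4 mm too far right. I'll check the fore-aft position from the same view.

```bash
python3 - <<'E'
from h import *
from workcell import r
np.set_printoptions(precision=4,suppress=True)
s=r.observe();c=r.read_camera("wrist");W=Ro.from_quat(s["tool_rot"])
f=lambda u,v,z:ray(c,(u/4+159.6,v/4+149.6),z,s)
t=lambda X:W.inv().apply(X-s["tool_pos"])[:2]
print("rim outer,inner",t(f(387,75,.058)),t(f(387,105,.058)),"mid y",t(f(359.5,90,.058)))
b=s["tool_pos"][2]-.0126
for row in(165,200,228,250):print(row,[(h,t(f(387,row,b+h))[0]) for h in(.006,.01,.014,.018,.022,.026,.032)])
print("bodyside",t(f(203,300,b+.032)),t(f(570,300,b+.032)),"bay",t(np.array([.6026,.1634,.046])))
E
```

```text
rim outer,inner [0.0434 0.0004] [0.039  0.0004] mid y [ 0.0412 -0.0035]
165 [(0.006, np.float64(0.03428032090153679)), (0.01, np.float64(0.03559285269888228)), (0.014, np.float64(0.03690538449622764)), (0.018, np.float64(0.03821791629357301)), (0.022, np.float64(0.0395304480909185)), (0.026, np.float64(0.04084297988826386)), (0.032, np.float64(0.04281177758428197))]
200 [(0.006, np.float64(0.029343071994686467)), (0.01, np.float64(0.030786668619170475)), (0.014, np.float64(0.032230265243654486)), (0.018, np.float64(0.03367386186813849)), (0.022, np.float64(0.03511745849262251)), (0.026, np.float64(0.036561055117106625)), (0.032, np.float64(0.038726450053832635))]
228 [(0.006, np.float64(0.025320866240474665)), (0.01, np.float64(0.02687123684209405)), (0.014, np.float64(0.02842160744371354)), (0.018, np.float64(0.029971978045332925)), (0.022, np.float64(0.03152234864695231)), (0.026, np.float64(0.03307271924857169)), (0.032, np.float64(0.03539827515100082))]
250 [(0.006, np.float64(0.022114286253210772)), (0.01, np.float64(0.02374977912832013)), (0.014, np.float64(0.025385272003429486)), (0.018, np.float64(0.02702076487853885)), (0.022, np.float64(0.02865625775364821)), (0.026, np.float64(0.03029175062875757)), (0.032, np.float64(0.03274498994142172))]
bodyside [ 0.0266 -0.0206] [0.0266 0.0214] bay [-0.0003 -0.0032]
```

Request:
{"op": "carry_out", "data": {"plan": "-0.001 -0.008 0 0 0 0;0 0 0 0 0 0;0 0 0.008 0 0 0;0 0 0.008 0 0 0;0 0 0.006 0 0 0;0 0 0.004 0 0 0;0 0 0 0 0 0"}}

```text
clock: 19.0
tool_pos: [0.6009, 0.1642, 0.0623]
tool_rot: [0.995, -0.095, -0.001, 0.0]
wrist_force: [-0.5, -0.4, -2.0]
finger_gap: 0.0432
gripper_force: 31.4
```

Request:
{"op": "carry_out", "data": {"plan": "0.001 0.0005 0.002 0 0 0;0 0 0.002 0 0 0;0 0 0.001 0 0 0;0 0 0 0 0 0"}}

```text
clock: 19.4
tool_pos: [0.6018, 0.1641, 0.0604]
tool_rot: [0.995, -0.095, -0.0, 0.0]
wrist_force: [0.4, 0.9, -1.8]
finger_gap: 0.0432
gripper_force: 31.4
```

Request:
{"op": "carry_out", "data": {"plan": "0 0 0.001 0 0 0;0 0 0.001 0 0 0;0 0 0 0 0 0"}}

```text
clock: 19.7
tool_pos: [0.6017, 0.1641, 0.0594]
tool_rot: [0.995, -0.095, -0.0, 0.0]
wrist_force: [0.7, -0.1, -1.8]
finger_gap: 0.0434
gripper_force: 31.4
```

Request:
{"op": "carry_out", "data": {"plan": "0 0 0.001 0 0 0;0 0 0.0006 0 0 0;0 0 0 0 0 0"}}

```text
clock: 20.0
tool_pos: [0.6018, 0.1641, 0.0587]
tool_rot: [0.995, -0.095, 0.0, 0.0]
wrist_force: [-0.1, -0.0, -0.9]
finger_gap: 0.0435
gripper_force: 31.4
```

Request:
{"op": "carry_out", "data": {"plan": "0 0 0.001 0 0 0;0 0 0 0 0 0"}}

```text
clock: 20.2
tool_pos: [0.6018, 0.1642, 0.0586]
tool_rot: [0.995, -0.095, 0.0, 0.0]
wrist_force: [-1.8, 0.6, 2.3]
finger_gap: 0.0433
gripper_force: 31.7
```

Request:
{"op": "carry_out", "data": {"plan": "0 0 0.0008 0 0 0;0 0 0 0 0 0"}}

```text
clock: 20.4
tool_pos: [0.6019, 0.1642, 0.0586]
tool_rot: [0.995, -0.095, 0.0, 0.0]
wrist_force: [-2.4, -1.2, 5.5]
finger_gap: 0.0431
gripper_force: 32.1
```

Contact came at exactly the expected floor height (TCP 0.0586), so I'll release.

Request:
{"op": "carry_out", "data": {"plan": "0 0 -0.0012 0 0 0;0 0 0 0 0 0;0 0 0 0 0 0;0 0 0 0 0 0;0 0 0 0 0 0", "grip": 1}}

```text
clock: 20.9
tool_pos: [0.6018, 0.1642, 0.0582]
tool_rot: [0.995, -0.095, -0.0, -0.0]
wrist_force: [-0.3, 0.1, 0.4]
finger_gap: 0.0853
gripper_force: 0.0
```

Request:
{"op": "carry_out", "data": {"plan": "0 0 -0.01 0 0 0;0 0 -0.04 0 0 0;0 0 -0.08 0 0 0;0 0 -0.08 0 0 0;-0.08 0 -0.04 0 0 0;-0.05 0 0 0 0 0;0 0 0 0 0 0"}}

```text
clock: 21.6
tool_pos: [0.5349, 0.179, 0.1852]
tool_rot: [0.996, -0.093, -0.0, -0.001]
wrist_force: [1.2, -0.0, -0.2]
finger_gap: 0.0856
gripper_force: 0.0
```

```bash
python3 - <<'E'
from h import *
from workcell import r
import cv2
s=r.observe();c=r.read_camera("wrist");print(s["clock"],s["tool_pos"],s["wrist_force"])
a=c["pixels"];b=r.read_camera("scene")["pixels"]
x=cv2.resize(a,(400,300),interpolation=cv2.INTER_AREA);x=cv2.resize(a[0:300,100:400],(400,400),interpolation=cv2.INTER_CUBIC);y=cv2.resize(b[145:245,210:310],(400,400),interpolation=cv2.INTER_CUBIC)
cv2.imwrite("pics/w6.png",np.hstack([x,y]))
E
```

```text
21.6 [0.534875   0.17900556 0.18522996] [ 1.20215582 -0.02828536 -0.15989134]
```

View pics/w6.png

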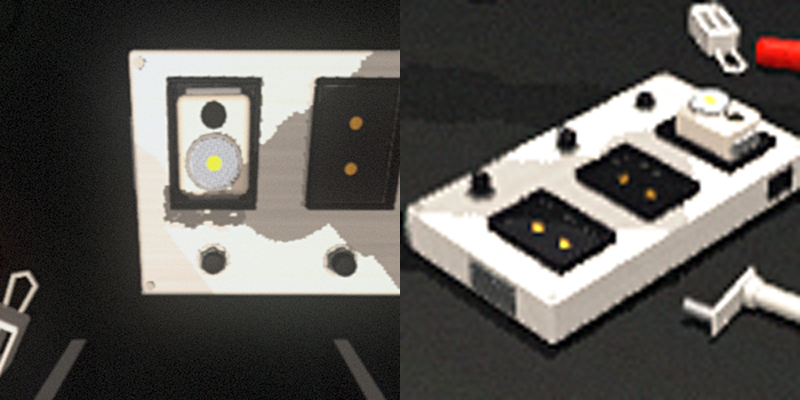

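The lamp sits square and flat inside tray 1 (left half, about (213,145)). Button 1 is visibly lower than the others, and nothing is touching the gripper.

```bash
python3 -c "
from workcell import r
print(r.close_job())"
```

```text
the job is handed in; nothing more can be done
None
```

Breaker 1 is the sound one: it snapped over and stayed latched, and the headlamp now lies lens up and flat in bay 1's tray, released, with the job handed in at about 22 s.

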